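# Thread a bored corn piece onto a skewer in its loading board

### The arm

A 6-joint arm with a two-finger parallel gripper is mounted at the origin on the work surface. World frame = base frame: x ahead of the robot, y to its left, z up, the work surface at z = 0. Lengths are in m, angles in degrees, forces in N, time in s.
With the tool pointing down it reaches from about 0.4 to 0.825 m from the base axis. Payload 7 kg.
Tool frame: the origin (TCP) lies at the centre of the arm's flange, where the gripper is bolted on; the fingertips stand 178 mm ahead of it and the grasp point (between the pads) lies 159 mm ahead of it; z points along the fingers, y is the line along which they close (so a half turn about z gives the same grasp; the last joint's range is limited). The gripper opens to 88 mm and grips with 3 to 60 N. Pads are 19 mm wide; open, the fingers measure 130 mm over their backs; the gripper's body (78 mm by 193 mm) begins 47 mm behind the grasp point.
Start: joints at [-59.066, 20.546, 0.682, 0, -70.136, -16.507], TCP at [0.168, -0.654, 0.405] pointing down, gripper open.
Joint ranges: [-176.03, 176.03], [-82.01, 121.73], [-58.28, 71.71], [-173.87, 95.51], [-174.79, -0.11], [-173.66, 173.66]. Speed limits (degrees/s): [136.94, 136.94, 172.46, 180, 180, 180].

### API

Orientations are given as [roll, pitch, yaw] about the fixed x, y, z axes, in that order (R = Rz(yaw) Ry(pitch) Rx(roll)).
In Python, from plant import telemetry, snapshot, workorder, nets gives the robot as it stands.
- The arm moves only by the shell command python3 -m creep 'ROWS'. ROWS is JSON, a list that holds one entry, the list of rows, each a list of 5 numbers: the shift along the tool's x, y, z normalised to -1 to 1, where 1 is 0.2 m, then the turn about the tool's z normalised to -1 to 1, where 1 is pi/2 rad, then the opening, from 0 (shut) to 1 (fully open). In form: [[[x, y, z, spin, hand], ...]]. A call has 1 to 8 rows; each row shifts and turns the commanded pose from where the row before left it, along the tool's axes as they then stand; what a row does not reach is not made up. A row lasts 1/12 s, in which the tool goes at most 41.7 mm and 7.16 degrees, less where a joint would pass 70% of its speed; a pose out of reach is approached as far as the arm can. A call with a number of a shift or a turn outside -1 to 1 is refused whole. A call with a gripper value outside its range is refused whole. The fingers move at their own pace and stop on an object; the grip force is fixed at half the most. Time passes only in rows, so rows that do not move let the fingers close. It gives the time, the measured TCP pose, the force, the opening and the grip force at its end, in the units of the state.
- telemetry.get_obs(): the state, without advancing time (a new reading comes with each control period).
- snapshot(name): name is "side" or "top" or "wrist"; returns a dict with "frame" (384x512x3 uint8, red, green, blue), "fx", "fy", "cx", "cy" (pixels), "k1" (the pictures are not rectified: a ray, as slopes to the right and down, at radius r is drawn at 1 + k1 r^2 times it, then the intrinsics apply), "rvec" (rotation vector, rad) and "tvec" (3), from world to camera coordinates, as OpenCV has them; the wrist camera has in their place "mount" (4x4, takes a point from camera to tool coordinates, whose origin is the TCP and whose axes are the flange's). Camera axes: x right, y down, z forward; pixel columns grow to the right and rows downward; lengths in m; the calibration is good to about 2 mm. A picture is of the moment at which its call begins: read the wrist's pose just before it. There is no depth.
- workorder.close_job(): hands the job in; it is judged then, once.
Trained networks look in a picture, given as the dict that the camera call returned (one of the last four; its "shot" number tells which), for a name from the list of things; names that differ only in an ending like _2 or _b are one class to them, and where a whole thing is asked for, a point or a joint stands for the part that bears it (a point fixed in the world has none). Each returns a list of dicts, best first, with "confidence" (0 to 1); they miss things now and then, are a little off and sometimes report something else, mostly with a low value. They report only what shows in the picture. A call takes as long as a camera call. They do not tell look-alikes from the thing itself.
- nets.find_in(picture, query): "uv" ([column, row] in pixels, amid what is visible of it).
- nets.masks_of(picture, query): "region" (384x512 bool, what is visible of it) and "uv" ([column, row] in pixels, amid what is visible of it).
- nets.landmark_of(picture, query): "uv" ([column, row] in pixels: a listed point, or the origin of a listed thing).
The state is a dict: "clock": time; "joint_pos": joint angles; "qvel": joint speeds; "tau": joint torques, N m; "tool_pos": TCP position; "orientation": TCP orientation; "force": force on the tool from outside, world axes, zero at the start; "moment": the same for the moment, N m; "opening": finger opening in m; "gripper_force": force on a finger pad.
Only numpy, scipy, OpenCV 4.12 (cv2) and the standard library are available. Lean on these libraries where they do the work, as an engineer would, in place of code of your own. Each camera call takes 0.05 s, during which the arm holds its last target. There are 200 camera calls.

### The job

Thread the bored piece of corn onto the skewer that is clamped in the wooden loading board. First lay it in the V groove in front of the skewer's tip and let go of it, then push it along the groove until it sits right up against the piece of pumpkin already on the skewer, and draw the hand back, leaving the mushroom and the rest of the tableware where they are.

Things in the scene. Friction and masses are not known exactly. Their poses are not given: they have to be found in the camera images.
- corn: loose yellow piece of corn cob: straight tube 80 mm long, octagonal, 52 mm across flats (does not roll), with an 18 mm hole bored right through; about 120 g. Origin at its centre, x axis along the hole; either end may go first. It starts lying at any yaw on a dark slate slab (280 x 170 mm, 12 mm thick), its centre 38 mm above the table.
- board: fixed light wooden board, 300 x 110 mm, crosswise before the robot. Origin: centre of its underside; x runs along its V groove towards pumpkin and clamp (robot's left). Groove x = -150 to +56 mm, open at -x, 45 degree sides up to 40 mm high, 24 mm off the middle: it holds the corn's centre at 53 mm, on the skewer's axis. Clamp at x = 115 to 150, 62 wide, 78 high, wing nut to 102 mm.
- skewer_tip (a point): pointed free tip of the skewer (fixed round steel rod, 8 mm thick, along the board's x), at x = -30 mm, y = 0, 53 mm high in the board's frame; axes as the board's. 120 mm of groove lie free in front of it (towards -x).
- groove_start (a point): point on the skewer's axis at x = -100 mm in the board's frame: where the centre of a corn piece can be laid in the groove, clear of the tip (corn then from x = -140 to -60 mm); axes as the board's.
- pumpkin_face (a point): centre of the near face of the orange pumpkin piece (48 mm round, fixed on the skewer, red pepper behind it), at x = +65 mm, 53 mm high in the board's frame; axes as the board's. With the corn against it the corn's centre is 40 mm before this point and 15 mm of skewer stick out of the corn: push either side of the rod or above it.
- mushroom: light brown mushroom, 60 mm wide, 49 mm tall, loose, upright on the slab about 140 mm from the corn; the two may have changed places. Origin: centre of its underside.
- rice_bowl: loose black bowl of rice, 116 mm wide, 45 mm tall, behind the board. Origin: centre of its underside.
- cup: loose steel cup, 70 mm wide, 85 mm tall, to the robot's left. Origin: centre of its underside.
- tongs: loose steel tongs, 230 mm long, 12 mm high, lying beyond the slab. Origin: middle of the underside; x along the tongs.
- sauce_bottle: loose amber sauce bottle, 60 mm wide, 170 mm tall, at the far right. Origin: centre of its underside.
Things that resemble listed ones, but are neither listed nor needed, are in the scene too. Of the things like the corn, leave any that is green, purple or red; of the rest the larger one is meant.

How it is judged (in metres and radians):
On the way:
1. the corn lies in the groove, along it, wholly in front of the skewer's tip, and the fingers have let go of it (x of corn in the frame of skewer_tip between -0.1 and -0.034 m and y of corn in the frame of skewer_tip between -0.008 and 0.008 m and z of corn in the frame of skewer_tip between -0.008 and 0.008 m and angle between the x axis of corn and the x axis of board, either way round below 0.12 rad and contact force between the fingers and corn below 0.3 N), for 0.2 s.
At the end, for the whole second after the job is handed in: The corn is threaded on the skewer and rests against the pumpkin (gap under 8 mm), its axis within 8 mm of the skewer's, sideways and in height, and within 0.12 rad of its direction; it is at rest (x of corn in the frame of pumpkin_face between -0.048 and -0.034 m and y of corn in the frame of pumpkin_face between -0.008 and 0.008 m and z of corn in the frame of pumpkin_face between -0.008 and 0.008 m and angle between the x axis of corn and the x axis of board, either way round below 0.12 rad and linear speed of corn below 0.02 m/s); the robot touches nothing.
It fails at once if the mushroom, rice bowl, cup, tongs or sauce bottle is shifted by more than 40 mm (distance of any of mushroom, rice_bowl, cup, tongs, sauce_bottle from where it was at the start of the episode above 0.04 m).
It also fails if it takes over 51 s, if anything falls off the work surface, if the arm or the gripper's body presses on something with over 40 N, if the wrist force passes 120 N, or if a joint passes its speed limit or range.

## Working session

There is one attempt and no reset: what is moved stays moved. The work goes in short steps, Python scripts to look and compute and a shell command to move; the robot and the scene stay as the last step left them, time stands still between calls to the robot, and variables do not carry over. Pictures are saved under pics/ and viewed, at most 10 in all, crops included, and the job is handed in when it is done.

```bash
mkdir -p pics; cat > h.py <<'E'
import numpy as np, cv2
from scipy.spatial.transform import Rotation as R
from plant import telemetry, snapshot, workorder, nets
def cam(p,obs=None):
    K=np.array([[p["fx"],0,p["cx"]],[0,p["fy"],p["cy"]],[0,0,1.]]);D=np.array([p["k1"],0,0,0,0.])
    if "mount" in p:
        T=np.eye(4);T[:3,:3]=R.from_euler("xyz",obs["orientation"],degrees=True).as_matrix();T[:3,3]=obs["tool_pos"]
        M=np.linalg.inv(T@np.array(p["mount"]))
    else:
        M=np.eye(4);M[:3,:3]=R.from_rotvec(np.ravel(p["rvec"])).as_matrix();M[:3,3]=np.ravel(p["tvec"])
    return K,D,M
def at_z(p,uv,z,obs=None):
    K,D,M=cam(p,obs);n=cv2.undistortPoints(np.array(uv,float).reshape(-1,1,2),K,D).reshape(-1,2)
    d=np.c_[n,np.ones(len(n))]@M[:3,:3];o=-M[:3,:3].T@M[:3,3]
    return o+d*((z-o[2])/d[:,2])[:,None]
def proj(p,X,obs=None):
    K,D,M=cam(p,obs);return cv2.projectPoints(np.array(X,float).reshape(-1,1,3),cv2.Rodrigues(M[:3,:3])[0],M[:3,3],K,D)[0].reshape(-1,2)
E
python3 - <<'E'
from h import *
np.set_printoptions(precision=4,suppress=True)
o=telemetry.get_obs();print(o)
zs=dict(corn=.038,board=0,skewer_tip=.053,groove_start=.053,pumpkin_face=.053,mushroom=.012)
for c in("top","side"):
    p=snapshot(c);cv2.imwrite(f"pics/{c}.png",p["frame"][:,:,::-1])
    for q,z in zs.items():
        for d in nets.landmark_of(p,q)[:5]: print(c,q,np.round(d["uv"],1),round(d["confidence"],2),at_z(p,d["uv"],z)[0])
E
```

```text
{'clock': 0.0, 'joint_pos': array([-59.0678,  20.5899,   0.6347,  -0.0221, -70.1376, -16.5071]), 'qvel': array([-0.0619,  0.0002,  0.0662,  0.0342,  0.0056,  0.0327]), 'tau': array([  0.0005, -58.2707,  29.3054,   6.9966,   0.0069,  -0.0002]), 'tool_pos': array([ 0.1681, -0.6535,  0.4037]), 'orientation': array([ 179.905 ,   -0.0065, -165.5824]), 'force': array([0.2468, 0.3159, 0.2645]), 'moment': array([ 0.0377, -0.0222, -0.0465]), 'gripper_force': 0.0, 'opening': 0.08736425099562056}
top corn [352.8 264.6] 0.62 [ 0.2278 -0.3468  0.038 ]
top corn [368.1 128.4] 0.58 [ 0.6735 -0.4572  0.038 ]
top corn [319.  160.4] 0.57 [ 0.5778 -0.2788  0.038 ]
top corn [377.6 191.9] 0.54 [ 0.4545 -0.4584  0.038 ]
top board [216.3 196.5] 0.86 [0.4946 0.0722 0.    ]
top skewer_tip [222.2 190.6] 0.93 [0.5023 0.0481 0.053 ]
top groove_start [243.1 195.2] 0.63 [ 0.481  -0.0182  0.053 ]
top pumpkin_face [195.6 188.3] 0.79 [0.5177 0.1338 0.053 ]
top mushroom [329.7 203.2] 0.55 [ 0.4356 -0.3011  0.012 ]
side corn [321.8 168.3] 0.9 [ 0.2791 -0.2126  0.038 ]
side corn [235.6 147.3] 0.82 [ 0.5901 -0.2772  0.038 ]
side corn [339.1 141.1] 0.54 [ 0.2179 -0.364   0.038 ]
side corn [276.6 120.7] 0.53 [ 0.4562 -0.4469  0.038 ]
side corn [216.3 116.6] 0.52 [ 0.6879 -0.4393  0.038 ]
side board [249.5 236.1] 0.56 [0.4957 0.0827 0.    ]
side board [277.8 153.8] 0.28 [ 0.4379 -0.3045  0.    ]
side skewer_tip [252.7 214.7] 0.71 [0.4918 0.0382 0.053 ]
side groove_start [265.  201.3] 0.83 [ 0.4592 -0.0222  0.053 ]
side pumpkin_face [240.3 236.8] 0.63 [0.5188 0.1286 0.053 ]
side mushroom [276.6 150.3] 0.43 [ 0.4435 -0.3097  0.012 ]
```

```bash
sleep 1
```

```text
(no output)
```

View pics/top.png

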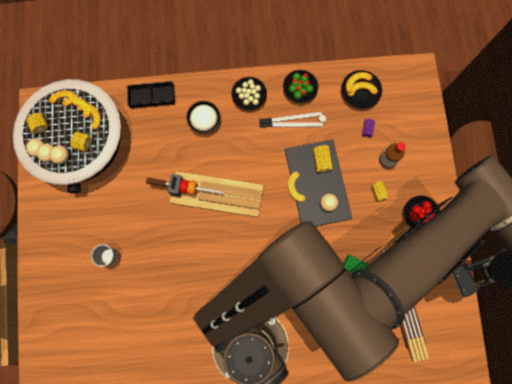

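View pics/side.png

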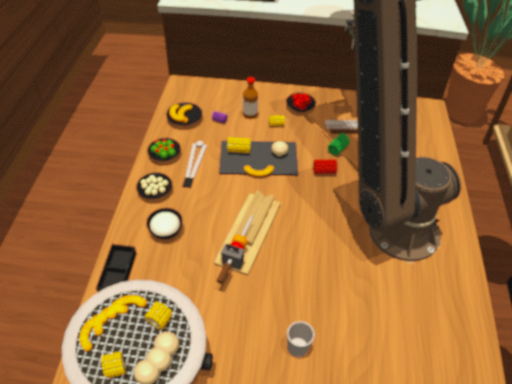

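The corn candidates in the top view are:
- the cob on the slab at (322,159)
- a small yellow piece at (380,191)
- a purple piece at (368,128)
- a green piece at (353,264)
- a red piece, seen in the side view at (325,166)
- grilled pieces at (37,123) and (80,141)

I choose the large yellow cob on the slab. The mushroom is at (330,203), and the skewer tip at (222,191) points right. Next I'll check the choice in a crop.

```bash
python3 - <<'E'
from h import *
np.set_printoptions(precision=4,suppress=True)
p=snapshot("top");cv2.imwrite("pics/crop.png",cv2.resize(p["frame"][110:240,270:410,::-1],None,fx=5,fy=4.6))
for d in nets.masks_of(p,"corn"):
    m=d["region"];r=cv2.minAreaRect(np.argwhere(m)[:,::-1].astype(np.float32))
    c=at_z(p,cv2.boxPoints(r),.05);print(d["uv"],d["confidence"],m.sum(),np.linalg.norm(np.diff(c,axis=0),axis=1)[:2],np.degrees(np.arctan2(*(c[1:3]-c[:2])[:, [1,0]].T)),c.mean(0))
print(snapshot("wrist")["mount"])
E
```

```text
[369.2, 129.9] 0.65 172 [0.0598 0.0362] [ -18.6536 -106.966 ] [ 0.6735 -0.4564  0.05  ]
[380.7, 191.6] 0.61 213 [0.0396 0.0629] [ -81.1423 -174.2048] [ 0.4544 -0.4631  0.05  ]
[353.5, 262.1] 0.49 290 [0.0523 0.0707] [ -36.6206 -125.3702] [ 0.2251 -0.3493  0.05  ]
[333.4, 201.7] 0.17 242 [0.0553 0.0525] [-95.2402 172.9419] [ 0.4341 -0.2915  0.05  ]
[[-0.0001 -0.9583 -0.2858  0.0784]
 [ 1.     -0.0001 -0.     -0.0006]
 [-0.     -0.2858  0.9583  0.0202]
 [ 0.      0.      0.      1.    ]]
```

View pics/crop.png

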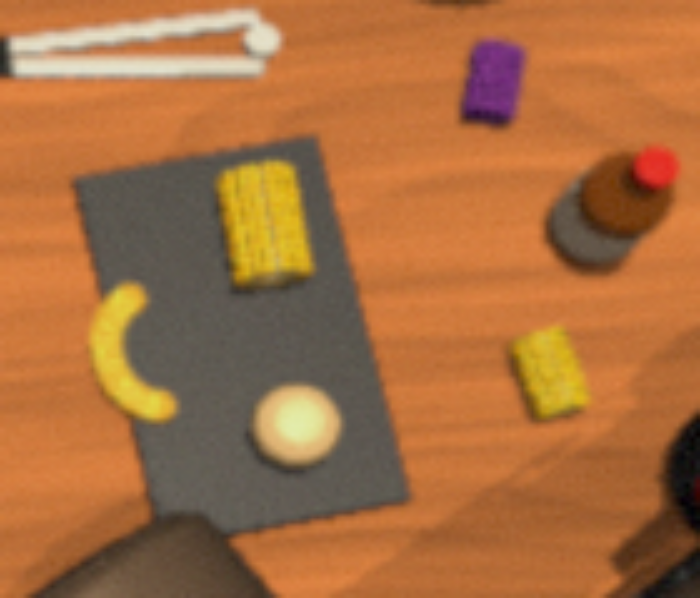

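The crop shows the large corn on the slab at about (265,225), with its axis roughly along world x. The mushroom is below it at (295,425) and the small yellow decoy at (550,370). Moving over the slab.

```bash
python3 -m creep '[[[-0.15,0.14,0,0.079,1],[-0.15,0.14,0,0.079,1],[-0.15,0.14,0,0,1],[-0.15,0.14,0,0,1],[-0.15,0.14,0,0,1],[-0.15,0.14,0,0,1],[-0.15,0.14,0,0,1],[-0.15,0.14,0,0,1]]]'; python3 -m creep '[[[-0.15,0.14,0,0,1],[-0.15,0.14,0,0,1],[-0.15,0.14,0,0,1],[-0.13,0.12,0,0,1],[-0.06,0.06,0,0,1],[0,0,0,0,1],[0,0,0,0,1]]]'
cat > m.py <<'E'
from h import *
np.set_printoptions(precision=4,suppress=True)
def meas(name,qs):
    o=telemetry.get_obs();p=snapshot("wrist");cv2.imwrite(f"pics/{name}.png",p["frame"][:,:,::-1])
    print(o["clock"],o["tool_pos"],o["orientation"],o["opening"])
    for q,z in qs.items():
        for d in nets.landmark_of(p,q)[:2]: print(q,np.round(d["uv"]),round(d["confidence"],2),at_z(p,d["uv"],z,o)[0])
    return o,p
E
python3 - <<'E'
from m import *
o,p=meas("w1",dict(corn=.038,mushroom=.012))
for d in nets.masks_of(p,"corn")[:2]:
    m=d["region"];r=cv2.minAreaRect(np.argwhere(m)[:,::-1].astype(np.float32));b=cv2.boxPoints(r)
    c=at_z(p,b,.06,o);print(d["confidence"],m.sum(),b,np.linalg.norm(np.diff(c,axis=0),axis=1)[:2],np.degrees(np.arctan2(*(c[1:3]-c[:2])[:, [1,0]].T)),c.mean(0))
E
```

```text
clock: 1.52
tool_pos: [0.3953, -0.4176, 0.4051]
orientation: [-180.0, 0.0, -179.6]
force: [0.9, -0.8, -0.0]
opening: 0.088
gripper_force: 0.0
clock: 2.1
tool_pos: [0.5221, -0.2973, 0.4045]
orientation: [180.0, -0.0, -179.4]
force: [-0.3, 0.1, 0.6]
opening: 0.0876
gripper_force: 0.0
2.1 [ 0.5221 -0.2973  0.4045] [ 179.995    -0.0183 -179.4347] 0.08761907311955847
corn [105. 113.] 0.72 [ 0.4563 -0.4668  0.038 ]
corn [268. 223.] 0.69 [ 0.5797 -0.2899  0.038 ]
mushroom [261.  91.] 0.58 [ 0.4324 -0.2998  0.012 ]
0.73 1963 [[ 80.4025  89.7593]
 [116.2531  80.1992]
 [130.7427 134.5353]
 [ 94.8921 144.0954]] [0.0384 0.0536] [102.8653  10.2466] [ 0.455  -0.4552  0.06  ]
0.57 3375 [[241. 185.]
 [287. 185.]
 [287. 263.]
 [241. 263.]] [0.0483 0.0914] [90.5587  1.9079] [ 0.5743 -0.2949  0.06  ]
```

View pics/w1.png

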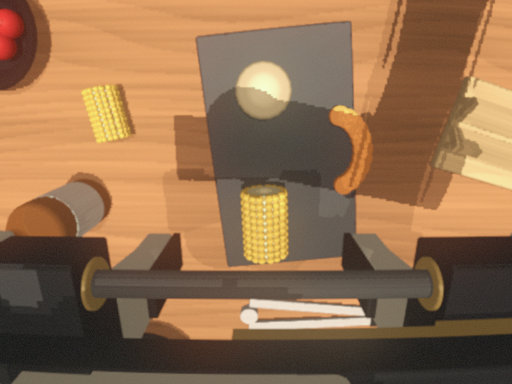

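The wrist view shows the corn at (266,223) on the slab, lined up with the tool within about 2°. The decoy at (105,113) is off the slab. The measured centre is about (0.580, -0.289). I'll grasp it high, with the tips 8 mm below centre, so the fingers clear the groove rails later.

```bash
python3 -m creep '[[[-0.19,0.04,0,-0.022,1],[-0.1,0,0,0,1],[0,0,0.2,0,1],[0,0,0.2,0,1],[0,0,0.2,0,1],[0,0,0.2,0,1],[0,0,0.12,0,1],[0,0,0.06,0,1]]]'; python3 -m creep '[[[0,0,0,0,1],[0,0,0,0,0],[0,0,0,0,0],[0,0,0,0,0],[0,0,0,0,0],[0,0,0,0,0],[0,0,0,0,0],[0,0,0,0,0]]]'
```

```text
clock: 2.97
tool_pos: [0.5772, -0.2897, 0.2047]
orientation: [179.9, -0.3, -177.7]
force: [-0.3, 0.2, -0.0]
opening: 0.0876
gripper_force: 0.0
clock: 3.63
tool_pos: [0.5796, -0.2892, 0.2097]
orientation: [-180.0, 0.1, -177.6]
force: [0.1, 0.7, 5.9]
opening: 0.0514
gripper_force: 30.0
```

```bash
python3 -m creep '[[[0,0,-0.1,0,0],[0,0,-0.2,0,0],[0,0,-0.2,-0.075,0],[0,0,-0.2,-0.075,0],[0,0,-0.2,-0.075,0],[0,0,-0.08,-0.075,0],[0,0,0,-0.075,0],[0,0,0,-0.075,0]]]'; python3 -m creep '[[[0,0,0,-0.075,0],[0,0,0,-0.075,0],[0,0,0,-0.075,0],[0,0,0,-0.075,0],[0,0,0,-0.075,0],[-0.1,0.04,0,0,0],[-0.18,0.08,0,0,0],[-0.18,0.08,0,0,0]]]';  python3 -m creep '[[[-0.18,0.08,0,0,0],[-0.18,0.08,0,0,0],[-0.18,0.08,0,0,0],[-0.18,0.08,0,0,0],[-0.18,0.08,0,0,0],[-0.18,0.08,0,0,0],[-0.18,0.08,0,0,0],[-0.1,0.04,0,0,0]]]'; python3 -m creep '[[[0,0,0,0,0],[0,0,0,0,0],[0,0,0,0,0]]]'
python3 - <<'E'
from m import *
o,p=meas("w2",dict(skewer_tip=.053,groove_start=.053,pumpkin_face=.053,board=0))
E
```

```text
clock: 4.3
tool_pos: [0.5792, -0.2889, 0.4067]
orientation: [-179.9, 0.1, -136.7]
force: [0.1, -1.4, -1.8]
opening: 0.0518
gripper_force: 30.0
clock: 4.97
tool_pos: [0.561, -0.1899, 0.4037]
orientation: [179.9, 0.0, -103.5]
force: [0.2, 1.3, -0.1]
opening: 0.0518
gripper_force: 30.0
clock: 5.63
tool_pos: [0.5062, 0.105, 0.4048]
orientation: [180.0, 0.1, -103.2]
force: [0.1, -0.8, -0.5]
opening: 0.0519
gripper_force: 30.0
clock: 5.88
tool_pos: [0.5073, 0.1019, 0.4045]
orientation: [180.0, -0.0, -103.3]
force: [0.6, -0.3, -1.3]
opening: 0.0519
gripper_force: 30.0
5.8833 [0.5073 0.1019 0.4045] [ 179.9764   -0.0118 -103.2899] 0.05191362270740267
skewer_tip [264. 117.] 0.83 [0.4891 0.0413 0.053 ]
groove_start [263.  39.] 0.66 [ 0.4742 -0.0303  0.053 ]
board [261. 142.] 0.69 [0.4997 0.0725 0.    ]
```

View pics/w2.png

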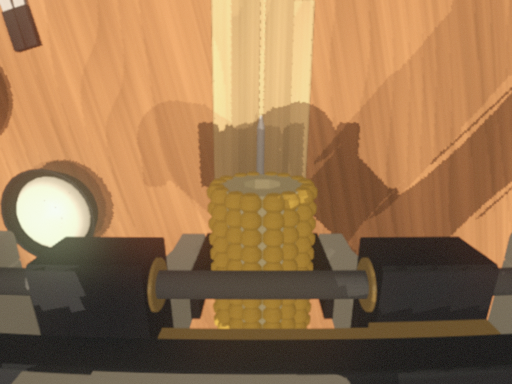

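The wrist view shows the groove apex running vertically at column ~263, the rod tip near (262,117), and the held corn square to it at column 262. I'll measure the groove direction numerically.

```bash
python3 - <<'E'
from h import *
np.set_printoptions(precision=4,suppress=True)
o=telemetry.get_obs();p=snapshot("wrist");g=p["frame"].astype(int)
print(p["cx"],p["cy"],o["tool_pos"])
w=g.sum(2)
for r in(5,40,80,95): print(r,255+np.argmin(w[r-3:r+4,255:271].sum(0)),w[r-3:r+4,252:276:2].sum(0)//7)
d=abs(np.diff((g[:,:,1]).astype(float),axis=1))
L=[];Rr=[]
for r in range(4,100,4):
    s=d[max(0,r-3):r+4].sum(0);L.append((204+np.argmax(s[204:222])+.5,r));Rr.append((303+np.argmax(s[303:322])+.5,r))
for n,l,z in(("L",L,.04),("R",Rr,.04)):
    print(n,[round(a[0]) for a in l]);X=at_z(p,l,z,o);f=cv2.fitLine(X[:,:2].astype(np.float32),cv2.DIST_HUBER,0,.01,.01).ravel();print(f,np.degrees(np.arctan2(f[1],f[0])))
T=R.from_euler("xyz",o["orientation"],degrees=True).as_matrix()
for uv,z in(((262.5,5),.0165),((262,100),.0165),((262,140),.053),((264,117),.053),((263,39),.053)):
    X=at_z(p,uv,z,o)[0];print(uv,X,T.T@(X-o["tool_pos"]))
E
```

```text
261.59717073438946 195.80459907385648 [0.5076 0.1012 0.4046]
5 260 [555 551 549 550 534 596 614 565 557 547 538 550]
40 266 [565 557 555 556 550 609 602 533 549 548 549 561]
80 259 [570 555 559 551 584 623 585 551 561 551 559 567]
95 259 [565 549 557 546 578 619 558 553 559 551 557 568]
L [212, 212, 212, 212, 212, 212, 212, 212, 212, 212, 212, 212, 212, 212, 212, 212, 212, 212, 212, 212, 212, 214, 214, 212]
[ 0.2458  0.9693  0.5255 -0.0347] 75.773384
R [314, 314, 314, 314, 314, 314, 312, 312, 312, 312, 312, 312, 312, 312, 312, 312, 310, 310, 310, 310, 310, 310, 310, 310]
[ 0.2468  0.9691  0.4266 -0.0173] 75.71366
(262.5, 5) [ 0.4652 -0.0696  0.0165] [0.1759 0.0016 0.3881]
(262, 100) [0.488  0.024  0.0165] [0.0795 0.0011 0.3881]
(262, 140) [0.4973 0.0629 0.053 ] [0.0395 0.0011 0.3516]
(264, 117) [0.49   0.0408 0.053 ] [0.0628 0.0031 0.3516]
(263, 39) [ 0.474  -0.0309  0.053 ] [0.1362 0.002  0.3516]
```

The board yaw is 75.75°, so the tool needs a 1° spin. The groove line then passes through tool y≈0, and groove_start is 0.134 m along tool +x.

```bash
python3 -m creep '[[[0,0,0,0.011,0],[0.2,0,0,0,0],[0.2,0,0,0,0],[0.2,0,0,0,0],[0.07,0,0,0,0],[0,0,0,0,0],[0,0,0,0,0],[0,0,0.1,0,0]]]'; python3 -m creep '[[[0,0,0.2,0,0],[0,0,0.2,0,0],[0,0,0.2,0,0],[0,0,0.1,0,0],[0,0,0.05,0,0],[0,0,0.02,0,0],[0,0,0.01,0,0],[0,0,0,0,0]]]'
python3 - <<'E'
from m import *
o,p=meas("w3",{})
p=snapshot("side");cv2.imwrite("pics/s3.png",cv2.resize(p["frame"][150:280,190:320,::-1],None,fx=4.5,fy=4.5))
E
```

```text
clock: 6.85
tool_pos: [0.4758, -0.0276, 0.3879]
orientation: [-179.6, 0.2, -104.3]
force: [1.6, 1.3, -1.2]
opening: 0.0514
gripper_force: 30.0
clock: 7.52
tool_pos: [0.4749, -0.0273, 0.2289]
orientation: [-180.0, 0.0, -104.3]
force: [-0.1, -0.4, -1.2]
opening: 0.0521
gripper_force: 30.0
7.5167 [ 0.4749 -0.0273  0.2289] [-179.9805    0.0045 -104.2807] 0.052078284649332354
```

View pics/s3.png

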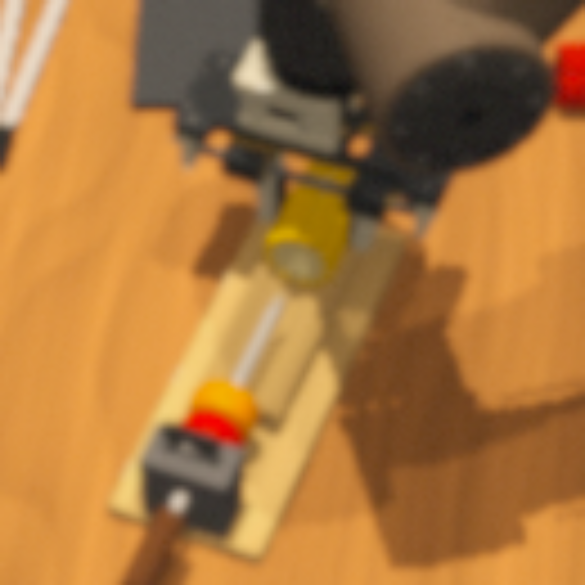

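The side crop shows the corn over the groove at (305,245), its bore in line with the skewer and the tip at (283,295) just ahead. Lowering the last few millimetres and releasing.

```bash
python3 -m creep '[[[0,0,0.01,0,0],[0,0,0.01,0,0],[0,0,0,0,0],[0,0,0,0,0],[0,0,0,0,1],[0,0,0,0,1],[0,0,0,0,1],[0,0,0,0,1]]]'; python3 -m creep '[[[0,0,0,0,1],[0,0,0,0,1],[0,0,0,0,1],[0,0,-0.1,0,1],[0,0,-0.2,0,1],[0,0,-0.2,0,1],[0,0,-0.1,0,1],[0,0,0,0,1]]]'; python3 -m creep '[[[-0.15,0,0,0,1],[-0.15,0,0,0,1],[-0.15,0,0,0,1],[-0.1,0,0,0,1],[0,0,0,0,1],[0,0,0,0,1]]]'
python3 - <<'E'
from m import *
meas("w4",dict(corn=.053,skewer_tip=.053))
p=snapshot("side")
for q in("corn","skewer_tip"):
    for d in nets.landmark_of(p,q)[:6]: print(q,d["uv"],d["confidence"],at_z(p,d["uv"],.053))
E
```

```text
clock: 8.28
tool_pos: [0.4741, -0.0279, 0.2245]
orientation: [180.0, -0.0, -104.3]
force: [0.2, 0.1, 0.0]
opening: 0.0729
gripper_force: 0.0
clock: 8.95
tool_pos: [0.4757, -0.0276, 0.3498]
orientation: [-179.6, 0.2, -104.3]
force: [0.4, 0.7, -0.6]
opening: 0.0877
gripper_force: 0.0
clock: 9.45
tool_pos: [0.5015, 0.0797, 0.3441]
orientation: [179.9, -0.0, -104.2]
force: [-0.6, -0.9, -0.4]
opening: 0.0877
gripper_force: 0.0
9.45 [0.5015 0.0797 0.3441] [ 179.9495   -0.036  -104.2188] 0.08774692881917177
corn [261.  61.] 0.63 [ 0.4743 -0.0262  0.053 ]
skewer_tip [261. 147.] 0.71 [0.4908 0.0402 0.053 ]
corn [325.2, 165.8] 0.71 [[ 0.2691 -0.2112  0.053 ]]
corn [336.7, 143.9] 0.67 [[ 0.229  -0.3303  0.053 ]]
corn [218.2, 117.0] 0.6 [[ 0.6768 -0.4198  0.053 ]]
corn [257.1, 198.4] 0.58 [[ 0.4856 -0.0311  0.053 ]]
skewer_tip [252.0, 214.8] 0.74 [[0.4939 0.0389 0.053 ]]
```

View pics/w4.png

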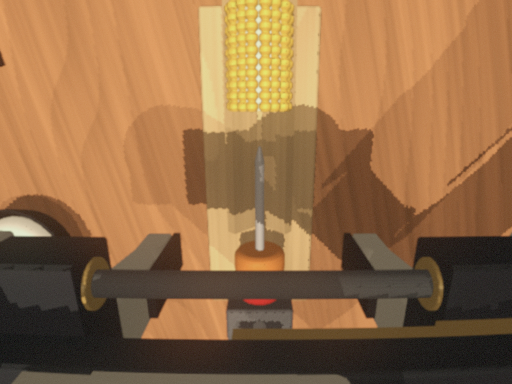

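The corn lies in the groove at (260,60), aligned with the rod, with its front end (row 110) clear of the tip at (261,147). Its centre is 68 mm before the tip, as wanted. Next I'll take the hand behind the corn with the fingers 30 mm apart, straddling the rod.

```bash
python3 -m creep '[[[0.15,0,0,0,0.34],[0.2,0,0,0,0.34],[0.2,0,0,0,0.34],[0.2,0,0,0,0.34],[0.15,0,0,0,0.34],[0,0,0,0,0.34],[0,0,0,0,0.34],[0,0,0,0,0.34]]]'; python3 -m creep '[[[0,0,0.15,0,0.34],[0,0,0.15,0,0.34],[0,0,0.15,0,0.34],[0,0,0.1,0,0.34],[0,0,0.04,0,0.34],[0,0,0,0,0.34],[0,0,0,0,0.34]]]'
python3 - <<'E'
from m import *
o=telemetry.get_obs();print(o["tool_pos"])
p=snapshot("side");cv2.imwrite("pics/s5.png",cv2.resize(p["frame"][150:280,190:320,::-1],None,fx=4.5,fy=4.5))
E
```

```text
clock: 10.42
tool_pos: [0.4569, -0.0961, 0.3449]
orientation: [-180.0, 0.0, -104.4]
force: [-0.4, -0.4, 0.3]
opening: 0.0395
gripper_force: 0.0
clock: 11.0
tool_pos: [0.4577, -0.095, 0.2271]
orientation: [180.0, -0.0, -104.2]
force: [-0.5, 0.3, 1.0]
opening: 0.0299
gripper_force: 0.0
[ 0.4577 -0.095   0.2271]
```

View pics/s5.png

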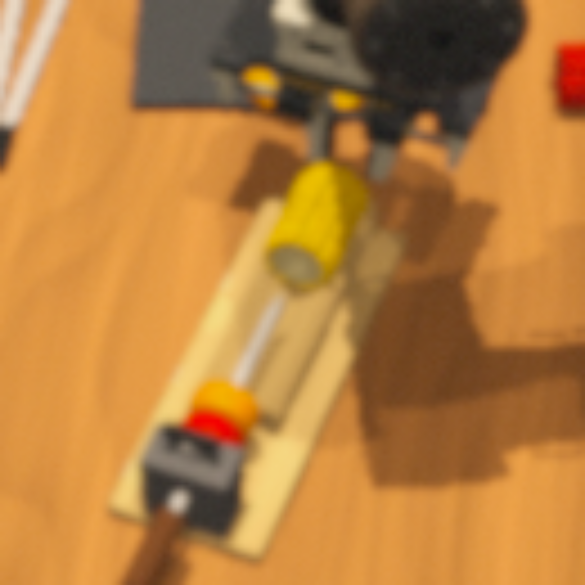

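The side crop shows the corn at (318,225) resting in the groove, with both fingers behind its back end at (320,150) and (385,165). Pushing slowly.

```bash
python3 -m creep '[[[-0.04,0,0,0,0.34],[-0.04,0,0,0,0.34],[-0.03,0,0,0,0.34],[-0.04,0,0,0,0.34],[-0.04,0,0,0,0.34],[-0.04,0,0,0,0.34],[-0.04,0,0,0,0.34],[-0.04,0,0,0,0.34]]]'; python3 -m creep '[[[-0.04,0,0,0,0.34],[-0.04,0,0,0,0.34],[-0.04,0,0,0,0.34],[-0.04,0,0,0,0.34],[-0.04,0,0,0,0.34],[-0.04,0,0,0,0.34],[-0.02,0,0,0,0.34],[0,0,0,0,0.34]]]'
```

```text
clock: 11.72
tool_pos: [0.4726, -0.0348, 0.2268]
orientation: [-180.0, -0.0, -104.3]
force: [0.6, -2.4, 1.4]
opening: 0.0299
gripper_force: 1.2
clock: 12.38
tool_pos: [0.4854, 0.0158, 0.2265]
orientation: [180.0, 0.0, -104.3]
force: [0.7, -0.0, -0.6]
opening: 0.0297
gripper_force: 0.0
```

```bash
python3 -m creep '[[[-0.03,0,0,0,0.34],[-0.03,0,0,0,0.34],[-0.03,0,0,0,0.34],[-0.02,0,0,0,0.34],[-0.01,0,0,0,0.34],[0,0,0,0,0.34]]]'; python3 - <<'E'
from m import *
o=telemetry.get_obs();print(o["tool_pos"],o["force"])
p=snapshot("side");cv2.imwrite("pics/s6.png",cv2.resize(p["frame"][180:270,210:300,::-1],None,fx=6.5,fy=6.5))
E
```

```text
clock: 12.88
tool_pos: [0.4914, 0.0386, 0.2267]
orientation: [-180.0, 0.0, -104.3]
force: [0.2, 0.1, 0.4]
opening: 0.0298
gripper_force: 0.0
[0.4914 0.0386 0.2267] [0.191  0.15   0.4365]
```

View pics/s6.png

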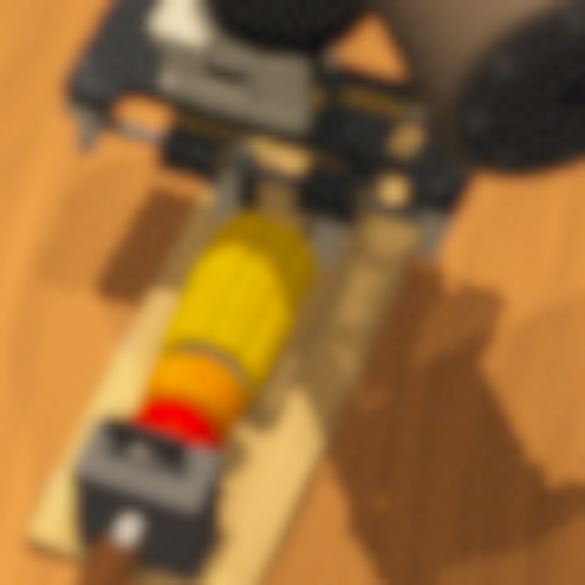

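The side crop shows the corn threaded on the rod, its front edge (~(205,345)) almost at the pumpkin. I'll push a few more millimetres until the force shows contact.

```bash
python3 -m creep '[[[-0.01,0,0,0,0.34],[-0.01,0,0,0,0.34],[-0.01,0,0,0,0.34]]]'; python3 -m creep '[[[-0.005,0,0,0,0.34],[-0.005,0,0,0,0.34]]]'
```

```text
clock: 13.18
tool_pos: [0.4926, 0.0438, 0.2267]
orientation: [180.0, -0.0, -104.3]
force: [-0.0, -0.9, 0.1]
opening: 0.0298
gripper_force: 0.6
clock: 13.35
tool_pos: [0.4929, 0.0447, 0.2267]
orientation: [180.0, -0.2, -104.3]
force: [2.8, -15.5, 3.3]
opening: 0.0299
gripper_force: 7.6
```

```bash
python3 -m creep '[[[-0.005,0,0,0,0.34],[-0.005,0,0,0,0.34]]]'
```

```text
clock: 13.52
tool_pos: [0.4931, 0.0453, 0.2267]
orientation: [179.9, -0.3, -104.3]
force: [4.8, -26.6, 4.8]
opening: 0.0299
gripper_force: 12.3
```

Firm contact (27 N), at the predicted position. Drawing back.

```bash
python3 -m creep '[[[0.02,0,0,0,0.34],[0.05,0,0,0,0.34],[0.1,0,0,0,0.34],[0.15,0,0,0,0.34],[0,0,-0.15,0,0.34],[0,0,-0.2,0,0.34],[0,0,-0.2,0,0.34],[0,0,-0.1,0,0.34]]]'; python3 -m creep '[[[-0.2,0,0,0,0.34],[-0.15,0,0,0,0.34],[-0.05,0,0,0,0.34],[0,0,0,0,0.34],[0,0,0,0,0.34]]]'; python3 - <<'E'
from m import *
meas("w7",dict(corn=.053,pumpkin_face=.053))
E
```

```text
clock: 14.18
tool_pos: [0.4784, -0.0146, 0.3614]
orientation: [-179.7, 0.2, -104.3]
force: [0.3, -0.8, -0.5]
opening: 0.0297
gripper_force: 0.0
clock: 14.6
tool_pos: [0.4973, 0.0635, 0.3564]
orientation: [180.0, -0.0, -104.2]
force: [-0.5, -0.4, -0.0]
opening: 0.0301
gripper_force: 0.0
14.6 [0.4973 0.0635 0.3564] [ 179.9664   -0.0012 -104.2405] 0.030134923651772106
corn [261. 223.] 0.88 [0.5051 0.0959 0.053 ]
pumpkin_face [257. 257.] 0.84 [0.5182 0.1295 0.053 ]
```

View pics/w7.png

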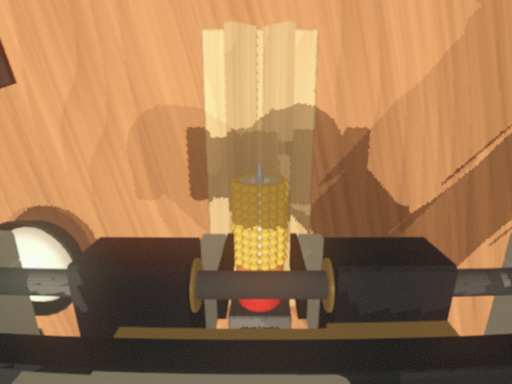

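The wrist view shows the corn on the skewer at (261,223) against the pumpkin, with the tip sticking out at (261,168). It's straight, and the hand is clear of it. Handing in.

```bash
python3 -c "from plant import workorder; print(workorder.close_job())"
```

```text
the job is handed in; nothing more can be done
None
```

The corn was laid in the groove, released, then pushed onto the skewer until it met the pumpkin; the hand is drawn back and the job is handed in at about 15 s, with no verdict returned.

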